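# Unload the finished build plate onto the sloped cooling rack

## Robot

A 6-joint arm with a two-finger parallel gripper is mounted at the origin on the work surface. World frame = base frame: x ahead of the robot, y to its left, z up, the work surface at z = 0. Lengths are in m, angles in rad, forces in N, time in s.
With the tool pointing down it reaches from about 0.35 to 0.975 m from the base axis. Payload 4.9 kg.
Tool frame: the origin (TCP) lies midway between the tips of the shut fingers; the grasp point (between the pads) lies 19 mm behind it; z points along the fingers, y is the direction in which the jaws open and shut (so a half turn about z gives the same grasp; the last joint's range is limited). The gripper opens to 85 mm and grips with 20 to 120 N. Pads are 22 mm wide; open, the fingers measure 114 mm over their backs; the gripper's body (76 mm by 85 mm) begins 54 mm behind the grasp point. The pads swing forward as they close: fully open they stand 13 mm farther back than shut.
Start: joints at [-0.119, 0.053, 1.613, -0, 1.476, -0.119], TCP at [0.625, 0, 0.231] pointing down, gripper open.
Joint ranges: [-3.01, 3.01], [-1.01, 2.22], [0.06, 2.58], [-1.02, 4.17], [0.09, 2.62], [-3.14, 3.14]. Speed limits (rad/s): [2.57, 2.57, 3.14, 3.14, 3.14, 3.14].

## Interface

Orientations are given as a rotation vector (axis times angle).
In Python, from station import ctrl gives the robot as it stands.
- The arm moves only by the tool jog_arm, never from a script. Its argument "steps" is a list of rows, each an object of numbers: "dx", "dy", "dz": the shift along the world's x, y, z in units of 60 mm (1.0 is 60 mm); "twist": the turn about the world's z in units of 10 degrees (1.0 is 10 degrees). A call has 1 to 5 rows; each row is the pose to reach, as a shift and turn from the pose measured when the call began; what a row does not reach only later rows make up. A row lasts 1/8 s, in which the tool goes at most 62.5 mm and 10.7 degrees, less where a joint would pass 70% of its speed; a pose out of reach is approached as far as the arm can. A call with a gripper value outside its range is refused whole. "gripper" is the closure in counts, from 0 (fully open) to 255 (shut), set as the call begins (left out, the last holds). The fingers move at their own pace and stop on an object; "newtons" is the grip in N (left out, the last holds). Time passes only in rows, so rows that repeat a pose let the fingers close. It gives the time, the measured TCP pose, the force and the opening at its end, in the units of the state.
- ctrl.get_obs(): the state, without advancing time (a new reading comes with each control period).
- ctrl.get_image(name): name is "scene" or "side" or "wrist"; returns a dict with "frame" (480x640x3 uint8, red, green, blue), "range_z" (480x640 float32, m along the optical axis (not along the pixel's ray), 0 where there is no reading), "fx", "fy", "cx", "cy" (pixels), "extrinsics" (4x4, takes a point from camera to world coordinates). Camera axes: x right, y down, z forward; pixel columns grow to the right and rows downward; lengths in m; the calibration is good to about 2 mm. A picture is of the moment at which its call begins.
- ctrl.finish_job(): hands the job in, once; it reports no verdict.
The state is a dict: "t": time; "q": joint angles; "dq": joint speeds; "effort": joint torques, N m; "tool_pos": TCP position; "tool_rot": TCP orientation; "contact_force": force on the tool from outside, world axes, zero at the start; "wrist_torque": the same for the moment, N m; "opening": finger opening in m.
Only numpy, scipy, OpenCV 4.12 (cv2) and the standard library are available. Lean on these libraries where they do the work, as an engineer would, in place of code of your own. Each camera call takes 0.05 s, during which the arm holds its last target.

## Task

The print is finished: first draw the 3D printer's bed fully forward, and only then swing the plate clip on its front edge open, pointing forward clear of the plate. Slide the build plate, without lifting it up, off the front of the bed onto the sloped cooling rack until it lies flat on the bars with its front edge squarely against the rack's stop, then push the empty bed fully back home. Do not touch the print, and leave the other things on the bench where they are.

Things in the scene. Friction and masses are not known exactly. Their poses are not given: they have to be found in the camera images.
- printer: open-frame 3D printer fixed on the bench, 440 x 390 x 425 mm high. Origin on the bench under the bed's line of travel; x runs along the travel, from front to back (the front, -x, faces the robot's right); y to the side nearer the robot. Uprights 40 x 20 mm at x = 60, y = +-175 mm, crossbar at 250 to 310 mm height; 55 mm high display unit at x = -190 to -70, y = -203 to -127 mm
- bed (a joint): travel of the bed, m: 0 fully back (home), 0.13 fully forward (its -x end stop). It slides stiffly (about 2 N) and stays where it is left
- bed_top (a point): centre of the bed's top face, which is 85 mm above the bench. The bed is a bare aluminium plate 170 mm (x) x 190 mm (y), 8 mm thick, axes as the printer's. A low steel fence 10 mm high at its rear edge and the clip at its front edge hold the build plate between them with 2 to 3 mm of play
- bed_handle (a point): the bed's handle: an upright light grey knob at the side of the bed nearer the robot, near its front corner, 16 mm thick (22 mm at its head), from 83 to 129 mm above the bench; this point is on its axis 107 mm above the bench. It may be pushed from either side, hooked or pinched
- clip (a joint): swing of the plate clip, rad: 0 shut (its arm lies along y just in front of the plate's front edge), growing as the arm swings forward, towards -x; 1.57 points straight forward, 2.0 is its stop. Stiff (about 1 N at the tab); stays where it is left. It starts at 0 to 0.1
- clip_pivot (a point): on the clip's upright pivot axis at the bed's front corner on the side away from the robot, 94 mm above the bench. x and y turn with the clip: the arm extends 50 mm along +y of this frame, 8 to 18 mm above the bed and 10 mm wide; +x is the side towards the build plate
- clip_tab (a point): the clip's upright thumb tab near the end of its arm, 42 mm from the pivot; this point is its middle, 111 mm above the bench; the tab is 16 mm along the arm, 8 mm thick, and reaches 127 mm above the bench. To open, push it from behind (from the plate's side, over the plate) towards the front
- plate: the build plate, loose: black, 140 mm (x) x 150 mm (y) x 8 mm thick, 0.3 to 0.5 kg with its print; origin at the centre of its underside. Its front edge is at x = -70 mm
- plate_center (a point): centre of the build plate, 4 mm above its underside, axes of the plate
- plate_front (a point): middle of the lower front edge of the build plate (70 mm along -x from its centre); axes of the plate: x to the rear, y to the side nearer the robot, z up
- plate_grip (a point): middle of the plate's raised grip, an upright light grey strip at its front edge, 40 mm wide (y), 8 mm thick, rising from the plate's top face to 38 mm above the plate's underside; this point is 23 mm above the underside and 66 mm along -x from the plate's centre. It can be hooked from behind or pinched from above; 58 mm of bare plate lie behind it before the print
- print: the finished print, stuck fast to the build plate: a white bracket with two round-topped cheeks, 60 mm (x) x 84 mm (y), 52 mm high; origin under its centre, on the plate 26 mm behind the plate's centre. Not to be touched
- rack: sloped cooling rack of steel bars standing fixed on the bench in front of the printer, 181 mm long in plan, 120 mm wide; origin on the bench under its middle; x points up the slope, to the printer. Its top end is 79 mm above the bench, 7 to 13 mm in front of the bed's front edge when the bed is fully forward
- rack_deck: the rack's deck: six bars running down the slope, together 118 mm wide and 190 mm long, sloping 18 degrees down away from the printer. Origin in the plane on which a plate lies, midway along the foot of the stop's inner face, 20 mm above the bench; x points up the slope, y across, z square to the deck. The stop is a 120 mm wide, 4 mm thick steel strip at the low end, 22 mm high
- scraper: wooden-handled steel scraper lying flat beside the rack, 195 mm long, 50 mm wide blade, 16 mm high; origin under its middle, x towards the blade
- glue_stick: white glue stick standing upright a little beyond the low end of the rack, 29 mm across, 90 mm tall; origin under its centre
- mouse: black computer mouse, 105 x 60 x 36 mm; origin under its centre
- calipers: steel calipers lying flat, 235 mm long, 16 mm high; origin under the middle of the beam
- marker1: whiteboard marker with a red cap lying flat, 135 mm long, 18 mm across; origin under its middle
- marker2: whiteboard marker with a black cap lying flat, 135 mm long, 18 mm across; origin under its middle
- pliers: pliers with black grips lying flat, 160 mm long, 14 mm high; origin under their middle
There are look-alikes about, which are no part of the job. What is shaped like the plate but orange is not meant.

How it is judged:
On the way, in this order (a step that is already met when the one before it is completed fails the run):
1. the bed is fully forward (within 10 mm of its front stop), the plate still on it (value of joint bed above 0.12 m and horizontal distance between plate_center and bed_top below 0.03 m), for 0.2 s.
2. the clip is swung open (at least 1.3 rad) (value of joint clip above 1.3 rad), for 0.2 s.
3. the plate lies on the rack, its front edge against the stop (x of plate_front in the frame of rack_deck between -0.004 and 0.006 m and y of plate_front in the frame of rack_deck between -0.025 and 0.025 m and z of plate_front in the frame of rack_deck between -0.004 and 0.005 m and angle between the z axis of plate_front and the z axis of rack_deck, either way round below 0.06 rad and angle between the x axis of plate_front and the x axis of rack_deck, either way round below 0.12 rad and linear speed of plate below 0.01 m/s), for 0.3 s.
4. the empty bed is fully back (within 8 mm) (value of joint bed below 0.008 m), for 0.2 s.
At the end, for the whole second after the job is handed in: the build plate is at rest flat on the sloped rack's bars (within 0.06 rad and 5 mm), its front edge against the stop (within 6 mm) and square to it (within 0.12 rad), centred across the rack within 25 mm; the bed is fully back (within 8 mm) and the clip is still open (1.3 rad or more) (all of step 3 and value of joint bed below 0.008 m and value of joint clip above 1.3 rad); the robot touches nothing.
It fails at once if the print is touched by the robot (contact force between print and the fingers above 0.5 N or contact force between print and the arm above 0.5 N).
It fails at once if the build plate is lifted (its centre more than 35 mm above where it sat on the bed) or tipped over 35 degrees (height (world z) of plate_center above 0.124 m or angle between plate_center's own z axis and vertical above 0.61 rad).
It fails at once if another thing on the bench is moved by more than 25 mm (distance of any of scraper, glue_stick, mouse, calipers, marker1, marker2, pliers from where it was at the start of the episode above 0.025 m).
It also fails if it takes over 72 s, if anything falls off the work surface, if the arm or the gripper's body presses on something with over 40 N, if the wrist force passes 120 N, or if a joint passes its speed limit or range.

## Working session

There is one attempt and no reset: what is moved stays moved. The work goes in short steps, Python scripts to look and compute and a tool call to move; the robot and the scene stay as the last step left them, time stands still between calls to the robot, and variables do not carry over. Pictures are saved under pics/ and viewed, and the job is handed in when it is done.

Besides the shell and the picture viewer there is one more tool, called after "Emit:" by a JSON object that holds its "method" and its "body". jog_arm: Moves the arm, as the interface text tells. Its arguments: {"type":"object","properties":{"steps":{"type":"array"},"gripper":{"type":"number"},"newtons":{"type":"number"}},"required":["steps"]}

```bash
mkdir -p pics; ls
cat > h.py <<'E'
import numpy as np,cv2,sys
from station import ctrl
def snap(name,tag):
    d=ctrl.get_image(name); cv2.imwrite(f'pics/{tag}.png',d['frame'][:,:,::-1]); np.savez(f'pics/{tag}.npz',**{k:np.array(v) for k,v in d.items()}); return d
def load(tag): return dict(np.load(f'pics/{tag}.npz'))
def pt(d,u,v,z=None):
    u0,v0=int(round(u)),int(round(v))
    E=d['extrinsics']; r=np.array([(u-d['cx'])/d['fx'],(v-d['cy'])/d['fy'],1.])
    if z is None: Z=float(d['range_z'][v0,u0]); p=r*Z
    else:
        w=E[:3,:3]@r; p=r*((z-E[2,3])/w[2])
    return E[:3,:3]@p+E[:3,3]
def cloud(d):
    H,W=d['range_z'].shape; u,v=np.meshgrid(np.arange(W),np.arange(H)); Z=d['range_z']
    P=np.stack([(u-d['cx'])/d['fx']*Z,(v-d['cy'])/d['fy']*Z,Z],-1)
    return P@d['extrinsics'][:3,:3].T+d['extrinsics'][:3,3]
def crop(tag,u0,v0,u1,v1,s,out):
    im=cv2.imread(f'pics/{tag}.png')[v0:v1,u0:u1]; cv2.imwrite(f'pics/{out}.png',cv2.resize(im,None,fx=s,fy=s,interpolation=cv2.INTER_CUBIC))
def st():
    o=ctrl.get_obs(); print('t',round(o['t'],2),'pos',np.round(o['tool_pos'],4),'rot',np.round(o['tool_rot'],3),'F',np.round(o['contact_force'],1),'op',round(o['opening'],4))
E
python3 - <<'E'
from h import *
for n in ('scene','side','wrist'): d=snap(n,n+'0'); print(n,np.round(d['extrinsics'],3).tolist(),d['fx'])
st()
E
```

```text
pics
scene [[0.197, 0.647, -0.737, 1.494], [0.98, -0.135, 0.144, -0.22], [-0.006, -0.751, -0.661, 0.966], [0.0, 0.0, 0.0, 1.0]] 519.6826034262536
side [[0.682, -0.488, 0.545, -0.056], [-0.732, -0.47, 0.494, -0.59], [0.015, -0.735, -0.677, 0.815], [0.0, 0.0, 0.0, 1.0]] 501.73773548346895
wrist [[1.0, 0.001, -0.002, 0.624], [0.0, -0.958, -0.287, 0.073], [-0.002, 0.287, -0.958, 0.372], [0.0, 0.0, 0.0, 1.0]] 348.17077612533177
t 0.15 pos [0.6245 0.     0.2303] rot [-2.221e+00 -2.220e+00  2.000e-03] F [-0.6  0.3  0.3] op 0.0858
```

View pics/scene0.png

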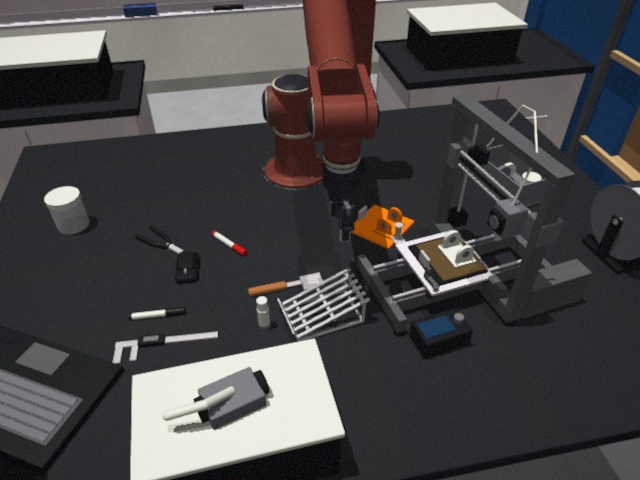

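View pics/side0.png

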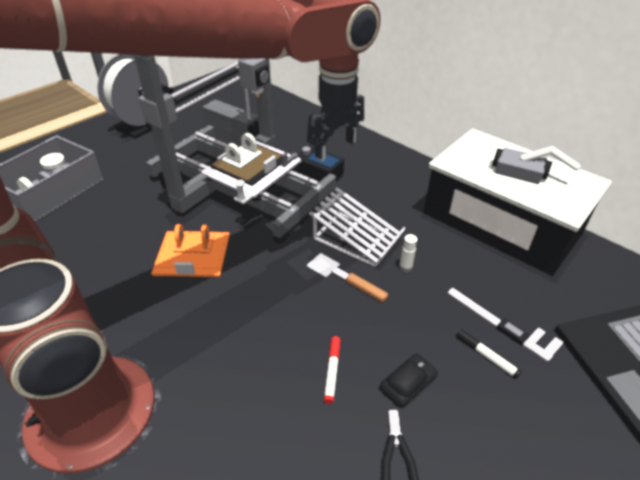

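View pics/wrist0.png

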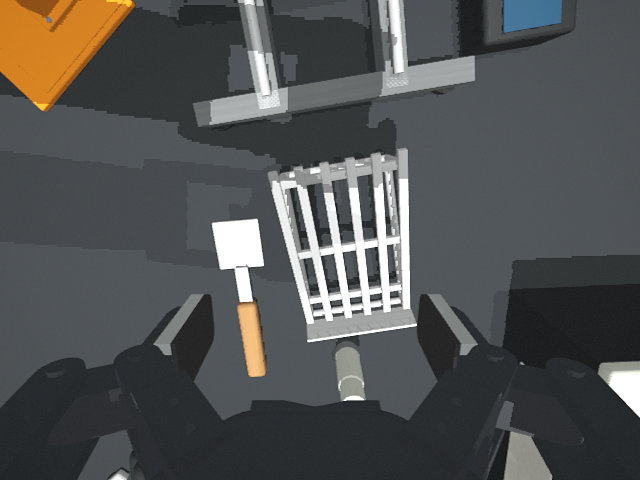

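Run:
```python
from h import *
crop('scene0',340,200,520,340,4.4,'c1'); crop('side0',140,90,340,260,4,'c2')
```

```text
(no output)
```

View pics/c1.png

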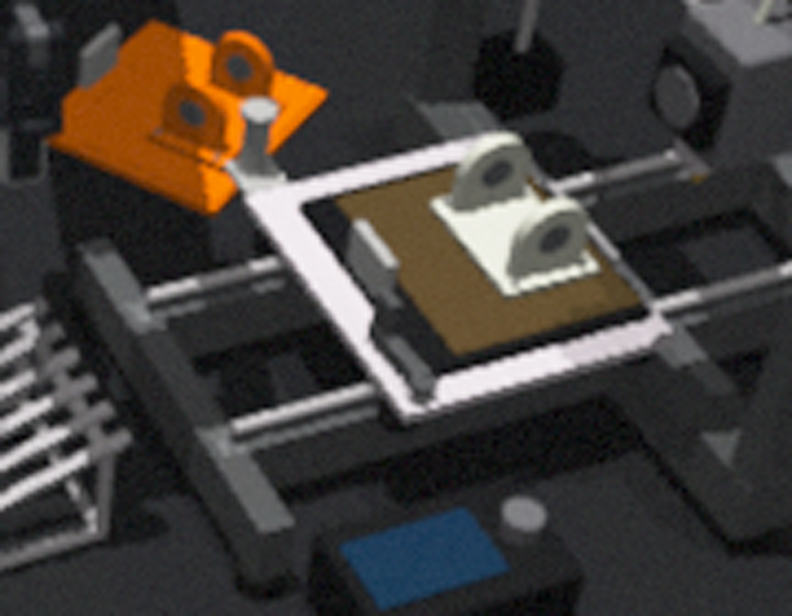

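View pics/c2.png

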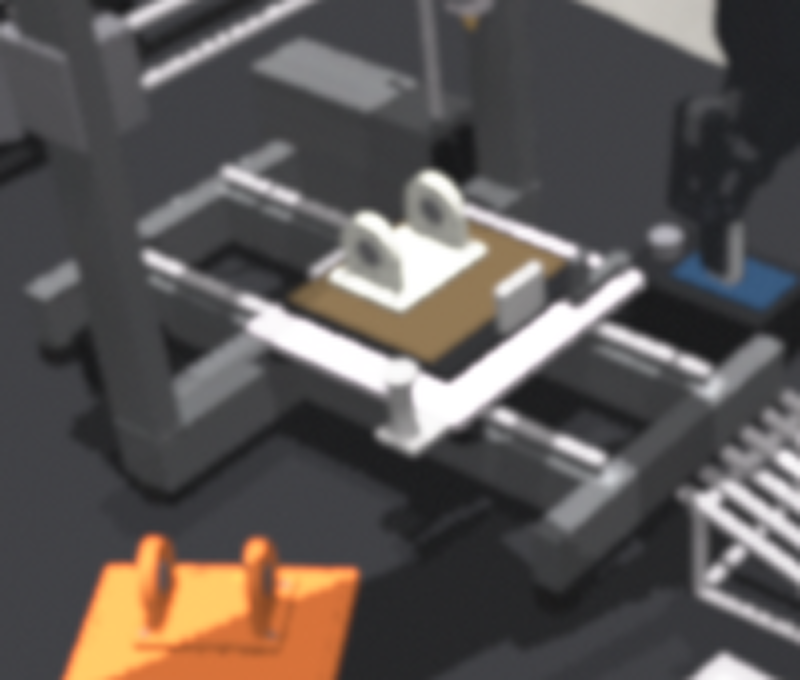

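Run:
```python
from h import *
s=load('scene0'); d=load('side0')
C=cloud(s);D=cloud(d)
# fit rectangle to bed top points
def near(C,lo,hi): 
    m=np.all((C>lo)&(C<hi),-1); return m
for nm,c,im in(('scene',C,s['frame']),('side',D,d['frame'])):
    for za,zb,col in((.080,.089,1),(.09,.099,0),(.118,.126,0),(.125,.134,0)):
        m=near(c,[.5,.0,za],[.95,.5,zb])
        if col: m&=im.min(-1)>150
        p=c[m]
        print(nm,za,m.sum(),np.round(np.median(p,0),3) if len(p) else '',cv2.minAreaRect(p[:,:2].astype(np.float32)) if len(p)>3 else '')
def q(t,d,lst):
    for n,u,v,z in lst: print(t,n,np.round(pt(d,u,v),4),np.round(pt(d,u,v,z),4))
q('scene',s,[('handletop',399.1,223.9,.129),('bedFN',395.5,244,.085),('bedFF',432.7,294,.085),('bedRF',492.2,275,.085),('griptop',425,253.5,.131),('pivot',436.5,287,.103)])
q('side',d,[('handletop',240,182,.129),('bedFF',299,160,.085),('griptop',271,159,.131)])
```

```text
scene 0.08 953 [0.629 0.212 0.084] ((0.6011860370635986, 0.27169546484947205), (0.22131949663162231, 0.17440564930438995), 8.431458473205566)
scene 0.09 1772 [0.651 0.268 0.094] ((0.6598494052886963, 0.33008381724357605), (0.3932691812515259, 0.19825682044029236), 67.34786987304688)
scene 0.118 218 [0.644 0.293 0.122] ((0.647750198841095, 0.29391491413116455), (0.34489959478378296, 0.14646421372890472), 57.694541931152344)
scene 0.125 198 [0.644 0.31  0.129] ((0.6451148986816406, 0.294732004404068), (0.35077911615371704, 0.14065039157867432), 55.507179260253906)
side 0.08 938 [0.548 0.207 0.084] ((0.6044361591339111, 0.262164443731308), (0.21611899137496948, 0.17381134629249573), 2.7979493141174316)
side 0.09 1503 [0.603 0.27  0.093] ((0.6423300504684448, 0.29324740171432495), (0.3640581965446472, 0.2162487506866455), 42.43869400024414)
side 0.118 201 [0.632 0.294 0.122] ((0.639152467250824, 0.2903285324573517), (0.3381481170654297, 0.14771384000778198), 58.229278564453125)
side 0.125 176 [0.633 0.304 0.129] ((0.6279724836349487, 0.2956724762916565), (0.34655559062957764, 0.11695264279842377), 47.98927688598633)
scene handletop [0.5062 0.1894 0.1283] [0.507 0.189 0.129]
scene bedFN [0.5306 0.1763 0.0827] [0.533  0.1753 0.085 ]
scene bedFF [0.7217 0.2051 0.0851] [0.7216 0.2051 0.085 ]
scene bedRF [0.6897 0.3696 0.0838] [0.6908 0.3688 0.085 ]
scene griptop [0.6214 0.2181 0.1216] [0.6311 0.2132 0.131 ]
scene pivot [0.7098 0.2177 0.0938] [0.718  0.2131 0.103 ]
side handletop [0.5057 0.1872 0.1279] [0.5048 0.1859 0.129 ]
side bedFF [0.7101 0.2017 0.084 ] [0.7091 0.2007 0.085 ]
side griptop [0.6229 0.2102 0.1244] [0.6164 0.2026 0.131 ]
```

Emit:
{"method": "jog_arm", "body": {"steps": [{"dx": -0.1, "dy": 0.8, "dz": 0.2}, {"dx": -0.2, "dy": 1.6, "dz": 0.4}, {"dx": -0.2, "dy": 2.2, "dz": 0.4}, {"dx": -0.2, "dy": 2.2, "dz": 0.4}]}}

```text
validation failed for argument at $.st...
```

Run:
```python
from h import *
snap('wrist','w1'); st()
```

```text
t 0.2 pos [0.6246 0.     0.2305] rot [-2.221e+00 -2.221e+00  1.000e-03] F [1.  0.8 1.5] op 0.0856
```

View pics/w1.png

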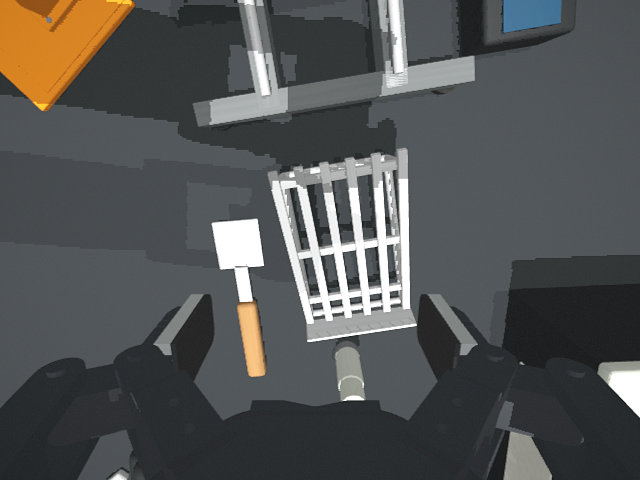

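Emit:
{"method": "jog_arm", "body": {"steps": [{"dx": -0.1, "dy": 0.8, "dz": 0.2, "twist": 0}, {"dx": -0.2, "dy": 1.6, "dz": 0.4, "twist": 0}, {"dx": -0.2, "dy": 2.2, "dz": 0.4, "twist": 0}, {"dx": -0.2, "dy": 2.2, "dz": 0.4, "twist": 0}]}}

```text
t: 0.7
tool_pos: [0.6122, 0.1342, 0.2544]
tool_rot: [-2.217, -2.224, 0.001]
contact_force: [-0.2, -1.0, -1.1]
opening: 0.0855
```

Run:
```python
from h import *
snap('wrist','w2'); st()
```

```text
t 0.75 pos [0.6123 0.1329 0.2542] rot [-2.218e+00 -2.223e+00  2.000e-03] F [ 1.2 -0.4 -0.6] op 0.0857
```

View pics/w2.png

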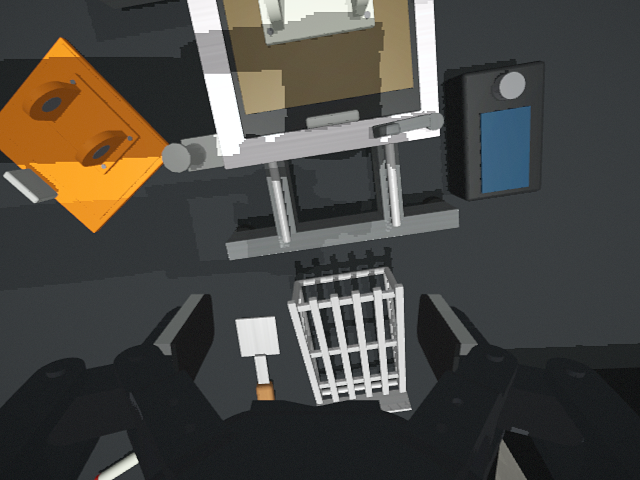

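Run:
```python
from h import *
d=load('w2')
crop('w2',150,80,470,320,2.5,'c3')
for n,u,v,z in [('handletop',176,157,.129),('bedFN',228,167,.085),('bedFF',442,134,.085),('griptopL',306,122,.131),('griptopR',358,113,.131),('pivot',435,121,.103),('rackTL',293,302,.079),('rackTR',401,287,.079)]: print(n,np.round(pt(d,u,v),4),np.round(pt(d,u,v,z),4))
```

```text
handletop [0.5053 0.1876 0.1268] [0.5062 0.1878 0.129 ]
bedFN [0.5338 0.176  0.0847] [0.5338 0.176  0.085 ]
bedFF [ 0.7499  0.2039 -0.0023] [0.7195 0.2047 0.085 ]
griptopL [0.603  0.2139 0.0919] [0.604  0.2131 0.131 ]
griptopR [0.6425 0.2198 0.1214] [0.6414 0.2194 0.131 ]
pivot [0.7086 0.215  0.0968] [0.7065 0.2148 0.103 ]
rackTL [0.5887 0.0398 0.0766] [0.5888 0.0411 0.079 ]
rackTR [0.6972 0.0572 0.0771] [0.6966 0.0581 0.079 ]
```

View pics/c3.png

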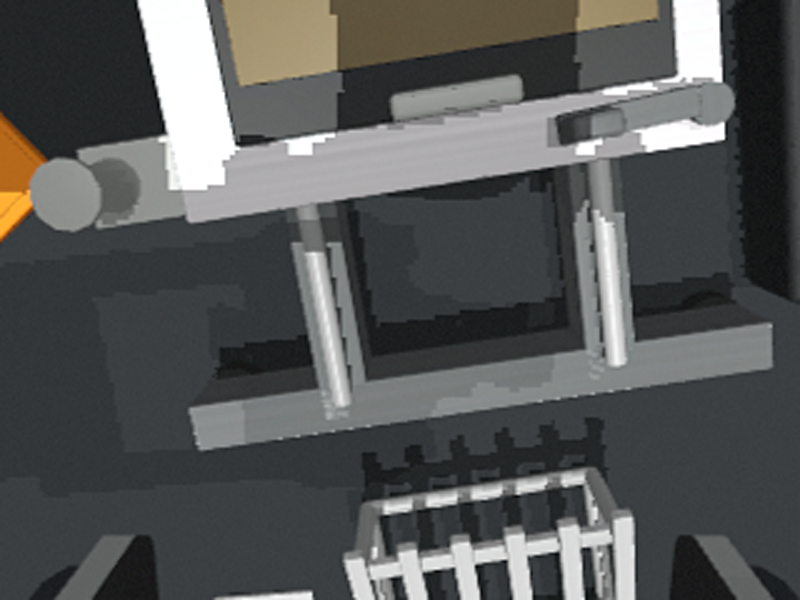

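Emit:
{"method": "jog_arm", "body": {"steps": [{"dx": -0.6, "dy": 0.5, "dz": -0.3, "twist": 0.4}, {"dx": -1.3, "dy": 1.0, "dz": -0.6, "twist": 0.88}, {"dx": -1.87, "dy": 1.53, "dz": -0.8, "twist": 0.88}, {"dx": -1.87, "dy": 1.53, "dz": -1.6, "twist": 0.88}, {"dx": -1.87, "dy": 1.53, "dz": -1.6, "twist": 0.88}], "gripper": 255, "newtons": 40}}

```text
t: 1.38
tool_pos: [0.497, 0.223, 0.1537]
tool_rot: [-2.039, -2.382, 0.015]
contact_force: [-0.3, 0.1, -0.5]
opening: 0.0002
```

Run:
```python
from h import *
snap('side','s1');snap('scene','s2'); st()
crop('s1',60,0,460,300,2,'c4');crop('s2',300,60,620,300,2.5,'c5')
```

```text
t 1.48 pos [0.5006 0.2238 0.1587] rot [-2.043 -2.385  0.003] F [0.3 0.3 1. ] op 0.0002
```

View pics/c4.png

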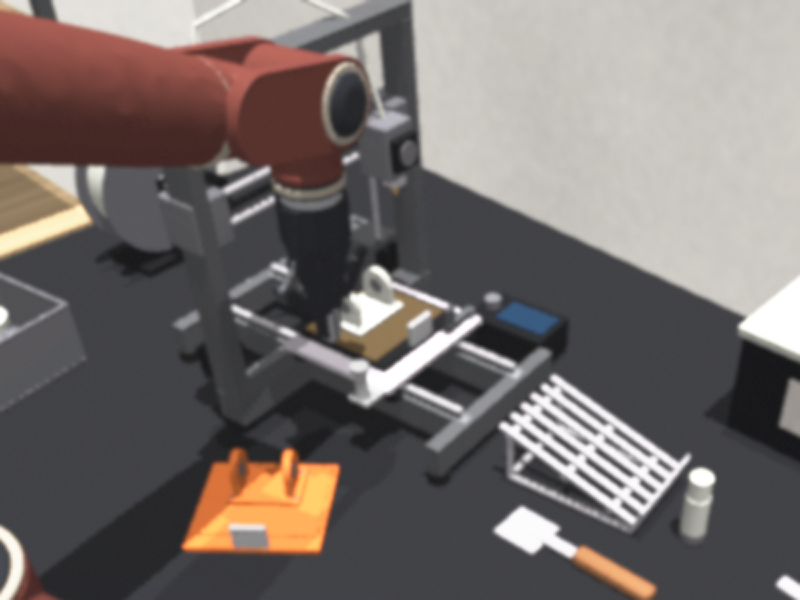

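View pics/c5.png

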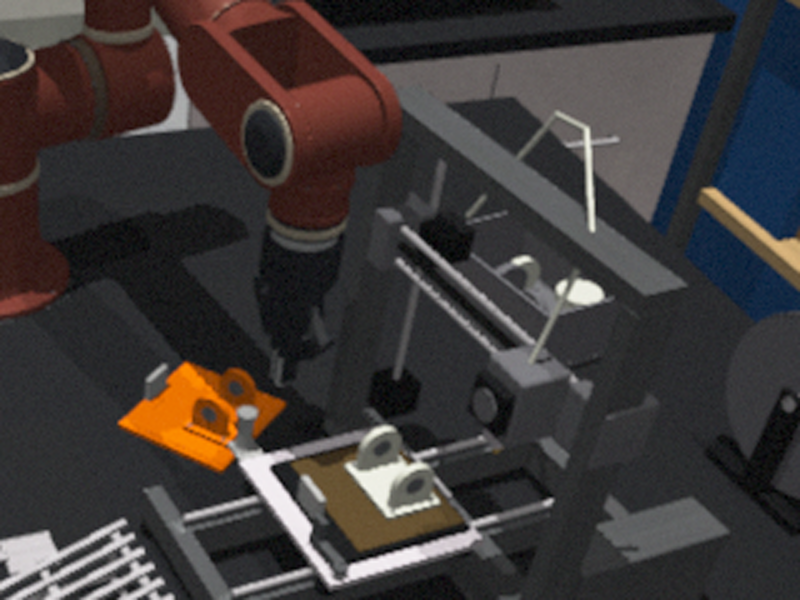

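Emit:
{"method": "jog_arm", "body": {"steps": [{"dx": 0, "dy": 0, "dz": -0.5, "twist": 0}, {"dx": 0, "dy": 0, "dz": -0.88, "twist": 0}, {"dx": 0.05, "dy": -0.3, "dz": -0.88, "twist": 0}, {"dx": 0.13, "dy": -0.8, "dz": -0.88, "twist": 0}, {"dx": 0.2, "dy": -1.3, "dz": -0.88, "twist": 0}]}}

```text
t: 2.1
tool_pos: [0.514, 0.1447, 0.108]
tool_rot: [-2.045, -2.385, -0.002]
contact_force: [0.2, 3.3, -2.1]
opening: 0.0
```

Emit:
{"method": "jog_arm", "body": {"steps": [{"dx": 0.08, "dy": -0.5, "dz": 0, "twist": 0}, {"dx": 0.15, "dy": -0.95, "dz": 0, "twist": 0}, {"dx": 0.17, "dy": -1.12, "dz": 0, "twist": 0}, {"dx": 0.17, "dy": -1.14, "dz": 0, "twist": 0}]}}

```text
t: 2.6
tool_pos: [0.5254, 0.08, 0.1107]
tool_rot: [-2.044, -2.378, -0.02]
contact_force: [-1.6, 20.3, 1.8]
opening: -0.0005
```

Run:
```python
from h import *
snap('side','s3');snap('wrist','w3'); st()
crop('s3',120,60,440,300,2.5,'c6')
```

```text
t 2.7 pos [0.5253 0.0801 0.1107] rot [-2.043 -2.38  -0.018] F [-1.5 16.9  1.8] op 0.0002
```

View pics/c6.png

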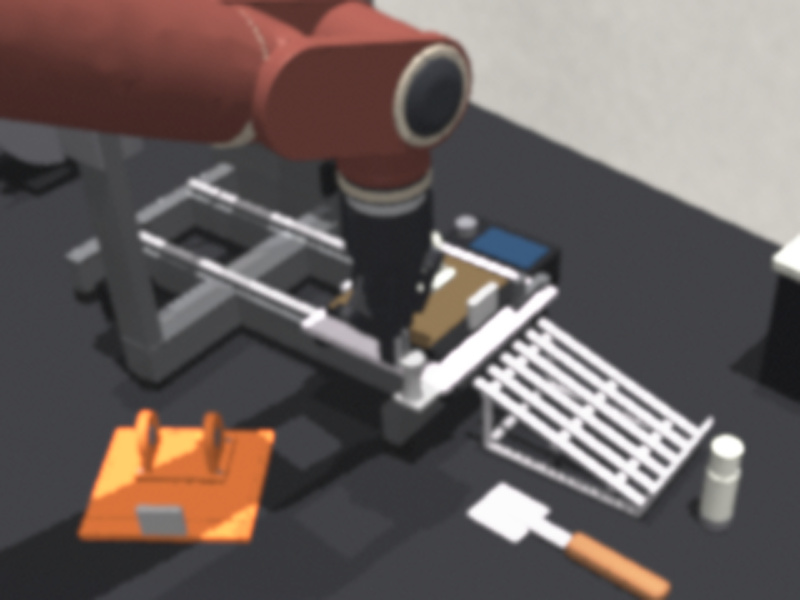

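View pics/w3.png

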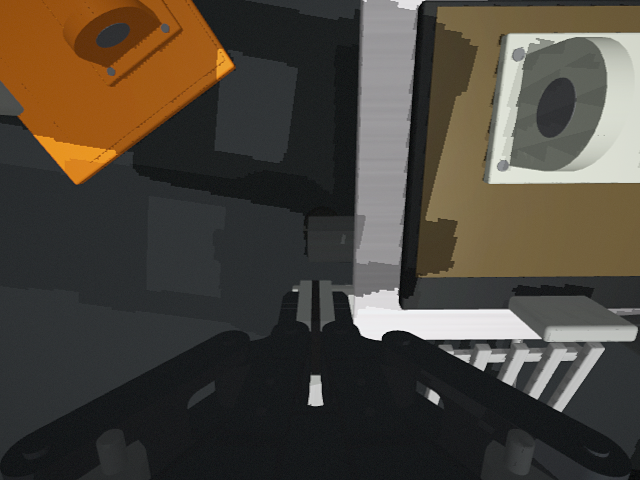

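Emit:
{"method": "jog_arm", "body": {"steps": [{"dx": -0.03, "dy": 0.2, "dz": 0.1, "twist": 0}, {"dx": -0.03, "dy": 0.2, "dz": 1.0, "twist": 0}, {"dx": 0.3, "dy": 0.0, "dz": 1.9, "twist": 0}, {"dx": 1.0, "dy": -0.5, "dz": 2.3, "twist": 0}, {"dx": 1.75, "dy": -1.0, "dz": 2.3, "twist": 0}]}}

```text
t: 3.32
tool_pos: [0.6338, 0.0186, 0.2559]
tool_rot: [2.043, 2.381, 0.027]
contact_force: [-0.3, 0.1, 0.3]
opening: -0.0004
```

Emit:
{"method": "jog_arm", "body": {"steps": [{"dx": 0.0, "dy": -0.2, "dz": 0.0, "twist": 0}, {"dx": 0.0, "dy": -0.2, "dz": 0.0, "twist": 0}]}}

```text
t: 3.58
tool_pos: [0.6342, 0.0056, 0.2578]
tool_rot: [2.044, 2.377, 0.028]
contact_force: [-0.8, -0.4, -0.2]
opening: 0.0001
```

Run:
```python
from h import *
snap('wrist','w4'); st()
```

```text
t 3.62 pos [0.6336 0.0064 0.2573] rot [2.044 2.379 0.028] F [ 0.3  0.9 -0.1] op 0.0
```

View pics/w4.png

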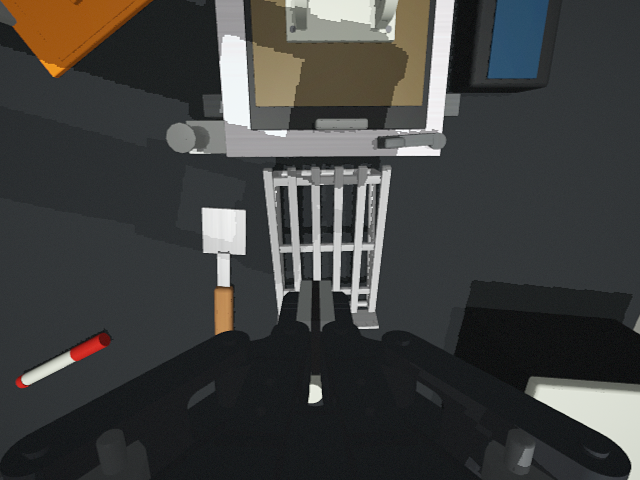

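Run:
```python
from h import *
d=load('w4'); crop('w4',220,90,480,240,3,'c7')
for n,u,v,z in [('handle',181,138,.129),('bedFN',227,156,.085),('bedFF',440,154,.085),('grL',316,123,.131),('grR',368,123,.131),('pivot',436,140,.103),('rackTL',269,181,.079),('rackTR',385,181,.079),('LL',278,327,.02),('LR',378,327,.02)]: print(n,np.round(pt(d,u,v),4),np.round(pt(d,u,v,z),4))
```

```text
handle [0.5264 0.0586 0.1294] [0.5262 0.0586 0.129 ]
bedFN [0.5516 0.0464 0.0854] [0.5515 0.0463 0.085 ]
bedFF [ 0.7699  0.076  -0.0009] [0.7377 0.0761 0.085 ]
grL [0.6242 0.0845 0.1212] [0.6241 0.0842 0.131 ]
grR [0.6682 0.0919 0.092 ] [0.662 0.09  0.131]
pivot [0.7268 0.0869 0.0974] [0.7248 0.0867 0.103 ]
rackTL [0.5896 0.0285 0.075 ] [0.5899 0.0291 0.079 ]
rackTR [0.6969 0.0443 0.0733] [0.6955 0.0448 0.079 ]
LL [0.6187 0.0157 0.3003] [ 0.6157 -0.1562  0.02  ]
LR [ 0.7317 -0.1274  0.0404] [ 0.738 -0.139  0.02 ]
```

View pics/c7.png

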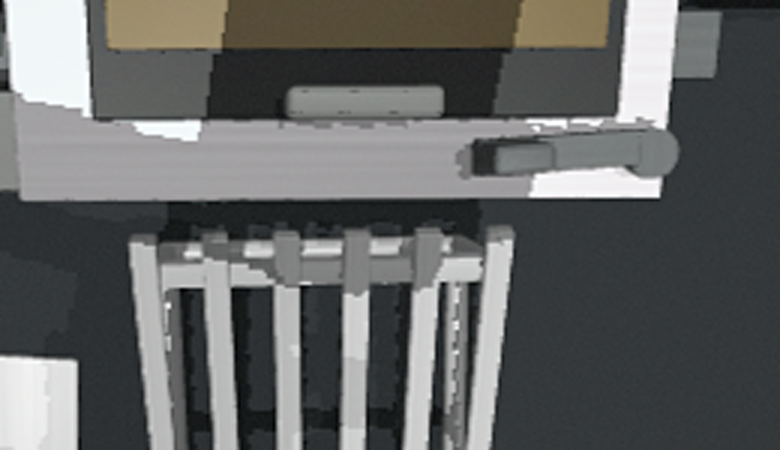

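```bash
cat > clip.py <<'E'
import numpy as np
from scipy.optimize import brentq
def sol(C):
    g=lambda th:(C[0]*np.sin(th)+C[1]*np.cos(th))+11*abs(np.cos(th))+14.5*np.sin(th)+4
    ths=np.linspace(0,2,2001); v=np.array([g(t) for t in ths])
    i=np.where(v<=0)[0]
    th=ths[i[0]] if len(i) else 9
    K=C+np.array([14.5,11 if th<1.5708 else -11]); return round(th,2),round(-K[0]*np.cos(th)+K[1]*np.sin(th),1)
if __name__=='__main__':
  for C in [(-39,-22),(-39,-15),(-39,-5),(-40,5),(-40,12),(-38,20),(-36,25),(-32,30),(-27,36),(-22,39),(-17,41),(-13,42),(-11,42)]: print(C,sol(np.array(C,float)))
E
python3 clip.py
python3 - <<'E'
from h import *
d=load('w4'); M=np.array([.6446,.0612]); n=np.array([.988,.153]); f=np.array([.153,-.988])
for nm,u,v,z in [('tab',395.3,141,.127),('pivot',438.5,140.5,.103),('gripL',316,123,.131),('gripR',367,123,.131),('plateFR',426,128.5,.093),('plateFL',250.5,129,.093),('tabL',220+497/3,90+155/3,.127),('tabR',220+553/3,90+152/3,.127)]:
    p=pt(d,u,v,z)[:2]; print(nm,np.round(p,4),np.round([(p-M)@n,(p-M)@f],4))
E
```

```text
(-39, -22) (np.float64(0.0), np.float64(24.5))
(-39, -15) (np.float64(0.0), np.float64(24.5))
(-39, -5) (np.float64(0.4), np.float64(24.9))
(-40, 5) (np.float64(0.69), np.float64(29.8))
(-40, 12) (np.float64(0.85), np.float64(34.1))
(-38, 20) (np.float64(1.03), np.float64(38.7))
(-36, 25) (np.float64(1.13), np.float64(41.7))
(-32, 30) (np.float64(1.26), np.float64(44.4))
(-27, 36) (np.float64(1.39), np.float64(48.5))
(-22, 39) (np.float64(1.5), np.float64(50.4))
(-17, 41) (np.float64(1.62), np.float64(29.8))
(-13, 42) (np.float64(1.75), np.float64(30.8))
(-11, 42) (np.float64(1.81), np.float64(30.9))
tab [0.6857 0.0805] [ 0.0436 -0.0128]
pivot [0.727  0.0866] [ 0.0853 -0.0125]
gripL [0.6241 0.0842] [-0.0168 -0.0259]
gripR [0.6613 0.0899] [ 0.0209 -0.0258]
plateFR [0.7176 0.0949] [ 0.0773 -0.0221]
plateFL [0.5709 0.0722] [-0.0711 -0.0222]
tabL [0.6786 0.0789] [ 0.0363 -0.0123]
tabR [0.6925 0.0818] [ 0.0505 -0.013 ]
```

Emit:
{"method": "jog_arm", "body": {"steps": [{"dx": 0.4, "dy": 0.8, "dz": -0.3, "twist": 0}, {"dx": 0.82, "dy": 1.6, "dz": -0.8, "twist": 0}, {"dx": 0.82, "dy": 1.6, "dz": -1.4, "twist": 0}, {"dx": 0.82, "dy": 1.6, "dz": -1.5, "twist": 0}]}}

```text
t: 4.12
tool_pos: [0.6799, 0.1039, 0.1639]
tool_rot: [2.044, 2.385, 0.021]
contact_force: [0.2, -0.5, -0.6]
opening: 0.0
```

Run:
```python
from h import *
snap('wrist','w5'); st()
from scipy.spatial.transform import Rotation as R
print(R.from_rotvec(ctrl.get_obs()['tool_rot']).as_matrix().round(3))
crop('w5',200,150,520,390,2.5,'c8')
```

```text
t 4.17 pos [0.6807 0.1033 0.1652] rot [2.044 2.383 0.024] F [-0.6  0.2  0.8] op 0.0
[[-0.152  0.988  0.011]
 [ 0.988  0.152  0.01 ]
 [ 0.008  0.013 -1.   ]]
```

View pics/c8.png

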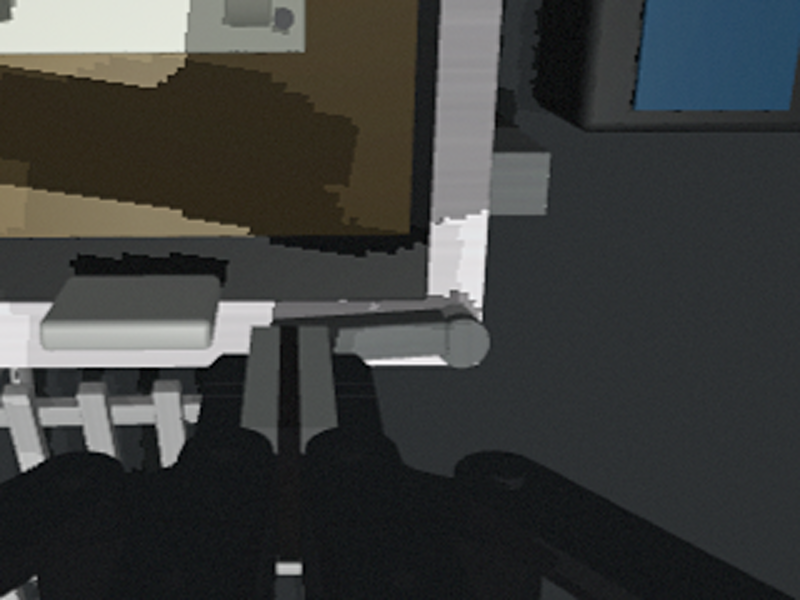

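Emit:
{"method": "jog_arm", "body": {"steps": [{"dx": 0.05, "dy": 0.0, "dz": -0.5, "twist": 0}, {"dx": 0.05, "dy": 0.0, "dz": -0.92, "twist": 0}, {"dx": 0.05, "dy": 0.0, "dz": -0.92, "twist": 0}, {"dx": 0.08, "dy": -0.3, "dz": -0.92, "twist": 0}, {"dx": 0.14, "dy": -0.58, "dz": -0.92, "twist": 0}]}}

```text
t: 4.8
tool_pos: [0.6905, 0.0675, 0.1127]
tool_rot: [2.043, 2.38, 0.029]
contact_force: [2.5, 4.6, 0.4]
opening: 0.0001
```

Emit:
{"method": "jog_arm", "body": {"steps": [{"dx": 0.08, "dy": -0.18, "dz": 0, "twist": 0}, {"dx": 0.22, "dy": -0.32, "dz": 0, "twist": 0}, {"dx": 0.38, "dy": -0.4, "dz": 0, "twist": 0}, {"dx": 0.53, "dy": -0.42, "dz": 0, "twist": 0}, {"dx": 0.56, "dy": -0.42, "dz": 0, "twist": 0}]}}

```text
t: 5.42
tool_pos: [0.7248, 0.0422, 0.1125]
tool_rot: [2.042, 2.38, 0.028]
contact_force: [-1.7, -0.5, 1.1]
opening: -0.0001
```

Run:
```python
from h import *
snap('wrist','w6'); st()
```

```text
t 5.47 pos [0.7247 0.0422 0.1125] rot [2.042 2.38  0.028] F [-0.7 -0.7  1. ] op 0.0003
```

View pics/w6.png

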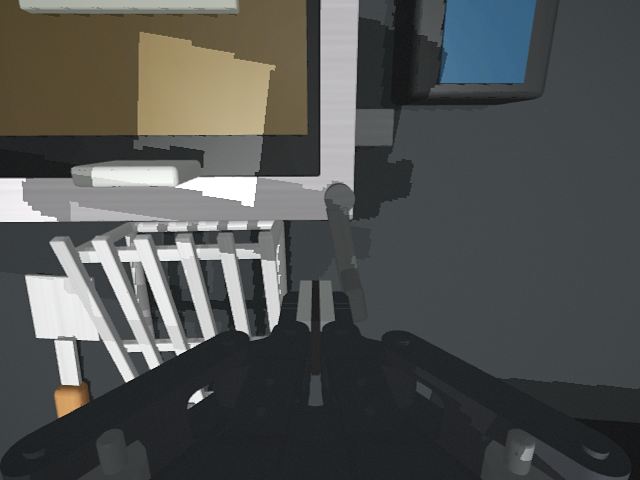

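Emit:
{"method": "jog_arm", "body": {"steps": [{"dx": -0.15, "dy": 0.0, "dz": 0.1, "twist": 0}, {"dx": -0.3, "dy": 0.0, "dz": 0.9, "twist": 0}, {"dx": -0.9, "dy": 0.6, "dz": 1.2, "twist": 0}, {"dx": -1.42, "dy": 1.1, "dz": 1.2, "twist": 0}, {"dx": -1.42, "dy": 1.1, "dz": 1.0, "twist": 0}]}}

```text
t: 6.1
tool_pos: [0.6383, 0.1104, 0.1745]
tool_rot: [2.037, 2.382, 0.032]
contact_force: [1.3, -0.3, -0.5]
opening: 0.0
```

Run:
```python
from h import *
snap('wrist','w7'); snap('scene','s4'); st()
crop('s4',280,180,500,345,3.6,'c9')
d=load('wrist0'); M=np.array([.6446,.0612]); n=np.array([.988,.153]); f=np.array([.153,-.988])
for nm,u,v,z in [('stopTL',308,340,.041),('stopTR',416,325,.041),('topL',274,174,.079),('topR',404,151,.079)]:
    p=pt(d,u,v,z)[:2]; print(nm,np.round(pt(d,u,v),4),np.round(p,4),np.round([(p-M)@n,(p-M)@f],4))
```

```text
t 6.2 pos [0.6381 0.1084 0.1709] rot [2.042 2.382 0.025] F [ 0.4  0.  -0.2] op -0.0
stopTL [ 0.6152 -0.1469  0.0399] [ 0.6152 -0.1462] [-0.0608  0.2004]
stopTR [ 0.732  -0.1285  0.0393] [ 0.7315 -0.1275] [0.057  0.1997]
topL [0.5885 0.038  0.0775] [0.5887 0.0382] [-0.0588  0.0142]
topR [0.6964 0.0568 0.0767] [0.6958 0.0569] [0.0499 0.0121]
```

View pics/w7.png

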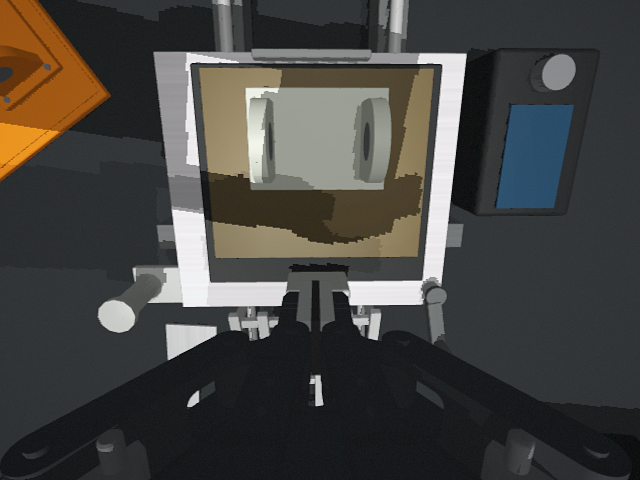

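View pics/c9.png

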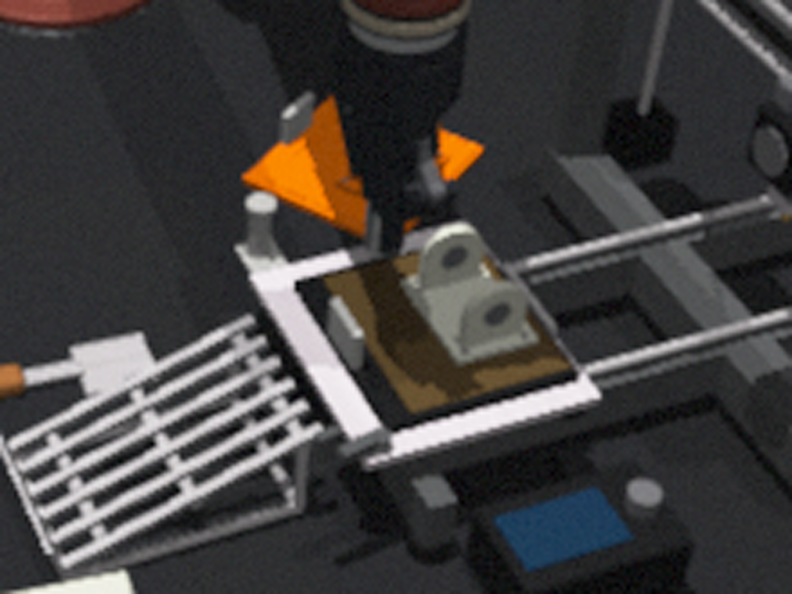

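Emit:
{"method": "jog_arm", "body": {"steps": [{"dx": 0.0, "dy": 0.0, "dz": -0.8, "twist": 0}, {"dx": 0.0, "dy": 0.0, "dz": -1.14, "twist": 0}, {"dx": 0.0, "dy": -0.02, "dz": -1.14, "twist": 0}, {"dx": 0.05, "dy": -0.3, "dz": -1.14, "twist": 0}, {"dx": 0.1, "dy": -0.65, "dz": -1.14, "twist": 0}]}}

```text
t: 6.82
tool_pos: [0.6454, 0.0683, 0.1044]
tool_rot: [2.04, 2.381, 0.028]
contact_force: [-0.4, 1.9, 0.2]
opening: 0.0003
```

Run:
```python
from h import *
snap('wrist','w8'); st()
crop('w8',100,0,600,375,1.6,'c10')
```

```text
t 6.88 pos [0.6458 0.0653 0.1044] rot [2.041 2.377 0.026] F [ 1.1 -1.2  0.9] op -0.0001
```

View pics/c10.png

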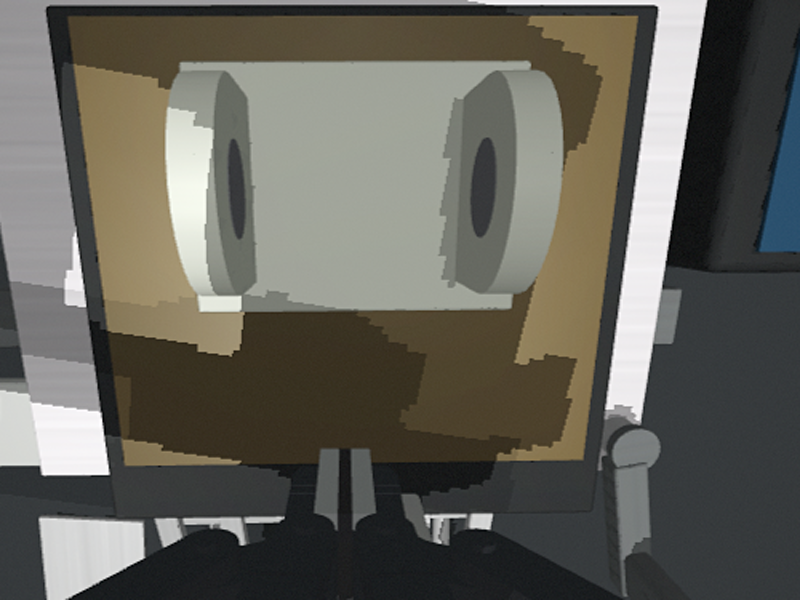

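Emit:
{"method": "jog_arm", "body": {"steps": [{"dx": 0.05, "dy": -0.3, "dz": 0, "twist": 0}, {"dx": 0.09, "dy": -0.6, "dz": 0, "twist": 0}, {"dx": 0.13, "dy": -0.85, "dz": 0, "twist": 0}, {"dx": 0.13, "dy": -0.85, "dz": 0, "twist": 0}]}}

```text
t: 7.38
tool_pos: [0.6539, 0.0126, 0.1045]
tool_rot: [2.043, 2.375, 0.025]
contact_force: [-0.6, 1.1, -1.1]
opening: 0.0
```

Run:
```python
from h import *
snap('scene','s5'); st()
crop('s5',260,160,500,340,3.3,'c11')
```

```text
t 7.42 pos [0.6538 0.0134 0.1044] rot [2.042 2.376 0.025] F [ 0.8 -0.5 -1.2] op 0.0002
```

View pics/c11.png

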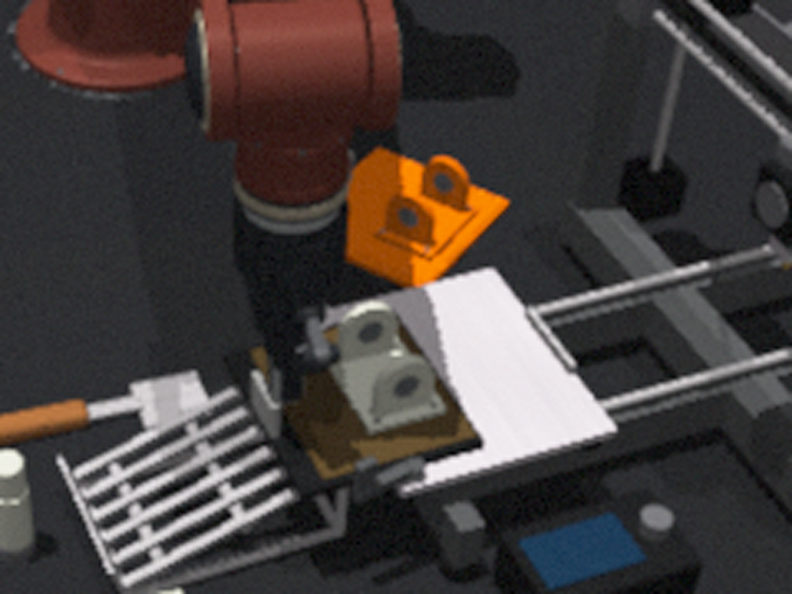

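Emit:
{"method": "jog_arm", "body": {"steps": [{"dx": 0.02, "dy": -0.12, "dz": 0, "twist": 0}, {"dx": 0.03, "dy": -0.22, "dz": 0, "twist": 0}, {"dx": 0.05, "dy": -0.32, "dz": 0, "twist": 0}, {"dx": 0.05, "dy": -0.32, "dz": 0, "twist": 0}]}}

```text
t: 7.92
tool_pos: [0.657, -0.0064, 0.1046]
tool_rot: [2.042, 2.375, 0.025]
contact_force: [0.4, -1.1, -0.5]
opening: -0.0004
```

Run:
```python
from h import *
snap('scene','s6'); st();snap('wrist','w9')
crop('s6',260,160,500,340,3.3,'c12')
```

```text
t 7.97 pos [ 0.657  -0.0062  0.1046] rot [2.042 2.375 0.025] F [ 0.6 -0.1  0.7] op 0.0003
```

View pics/c12.png

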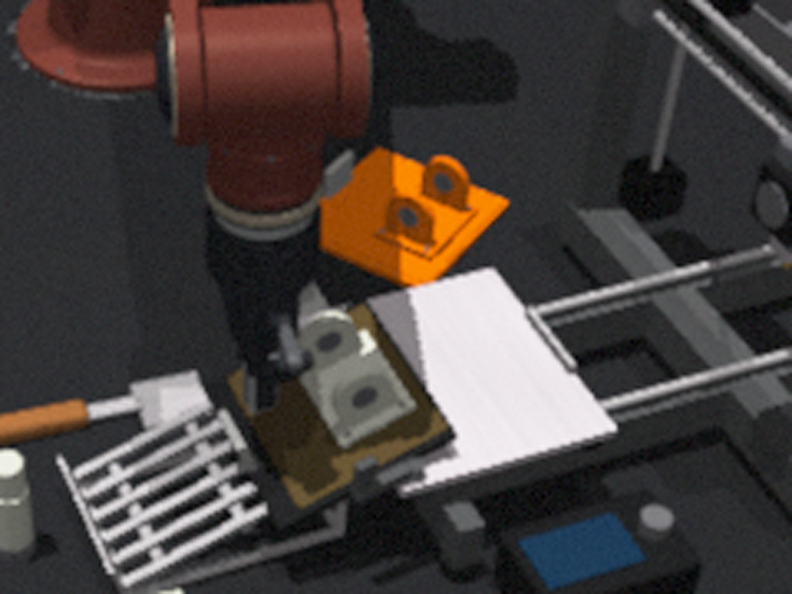

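View pics/w9.png

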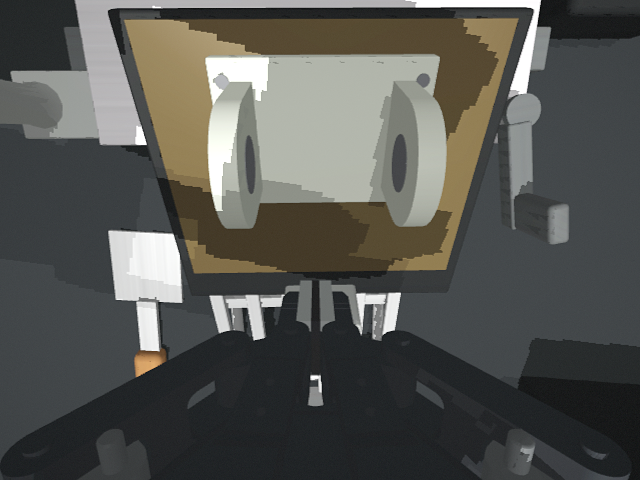

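Emit:
{"method": "jog_arm", "body": {"steps": [{"dx": 0, "dy": 0, "dz": -0.25, "twist": 0}, {"dx": 0, "dy": 0, "dz": -0.41, "twist": 0}, {"dx": 0, "dy": 0, "dz": -0.41, "twist": 0}, {"dx": 0.03, "dy": -0.2, "dz": -0.47, "twist": 0}, {"dx": 0.06, "dy": -0.4, "dz": -0.54, "twist": 0}]}}

```text
t: 8.65
tool_pos: [0.661, -0.0308, 0.0725]
tool_rot: [2.041, 2.375, 0.026]
contact_force: [0.1, 0.6, -0.3]
opening: 0.0002
```

Run:
```python
from h import *
snap('scene','s7'); st();snap('wrist','w10')
crop('s7',260,160,500,340,3.3,'c13')
```

```text
t 8.7 pos [ 0.6608 -0.0324  0.0718] rot [2.043 2.374 0.024] F [-1.7 -1.9 -0.4] op 0.0
```

View pics/c13.png

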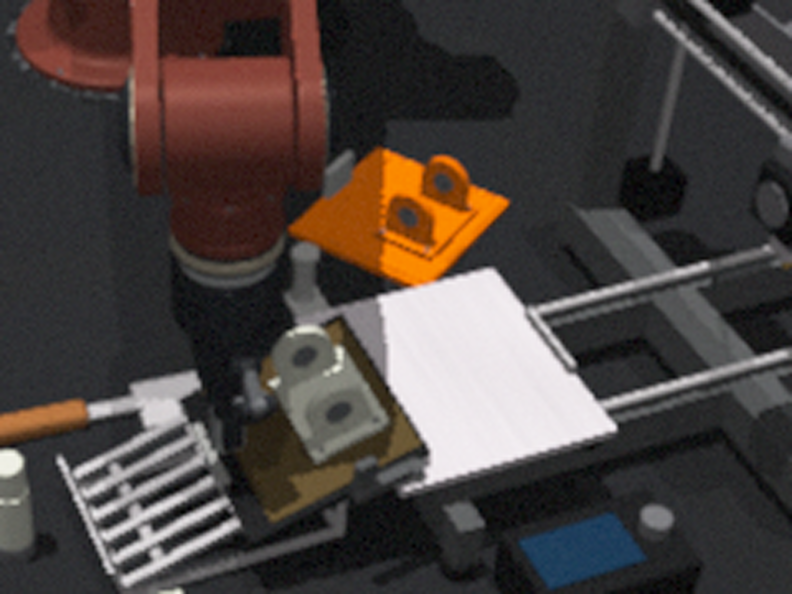

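View pics/w10.png

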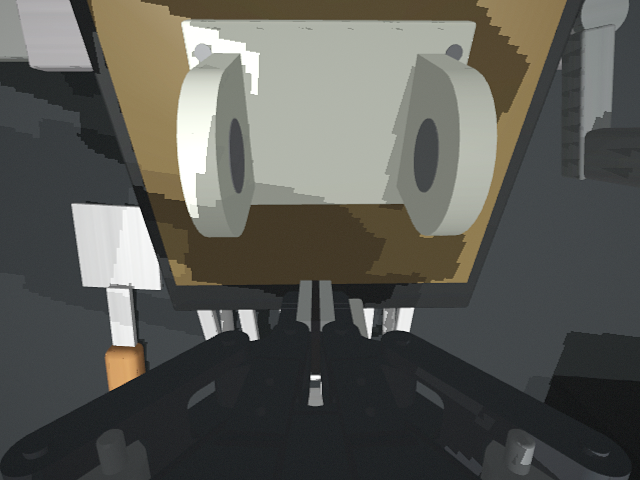

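Emit:
{"method": "jog_arm", "body": {"steps": [{"dx": 0.05, "dy": -0.35, "dz": -0.11, "twist": 0}, {"dx": 0.1, "dy": -0.65, "dz": -0.21, "twist": 0}, {"dx": 0.15, "dy": -0.95, "dz": -0.31, "twist": 0}, {"dx": 0.18, "dy": -1.12, "dz": -0.37, "twist": 0}, {"dx": 0.18, "dy": -1.15, "dz": -0.38, "twist": 0}]}}

```text
t: 9.38
tool_pos: [0.6713, -0.1019, 0.0485]
tool_rot: [2.046, 2.373, 0.024]
contact_force: [-0.9, 0.3, 0.1]
opening: -0.0001
```

Run:
```python
from h import *
snap('scene','s8'); st();snap('wrist','w11')
crop('s8',240,160,480,340,3.3,'c14')
```

```text
t 9.43 pos [ 0.6712 -0.1015  0.0485] rot [2.045 2.373 0.024] F [ 0.7 -0.7 -0.5] op -0.0001
```

View pics/c14.png

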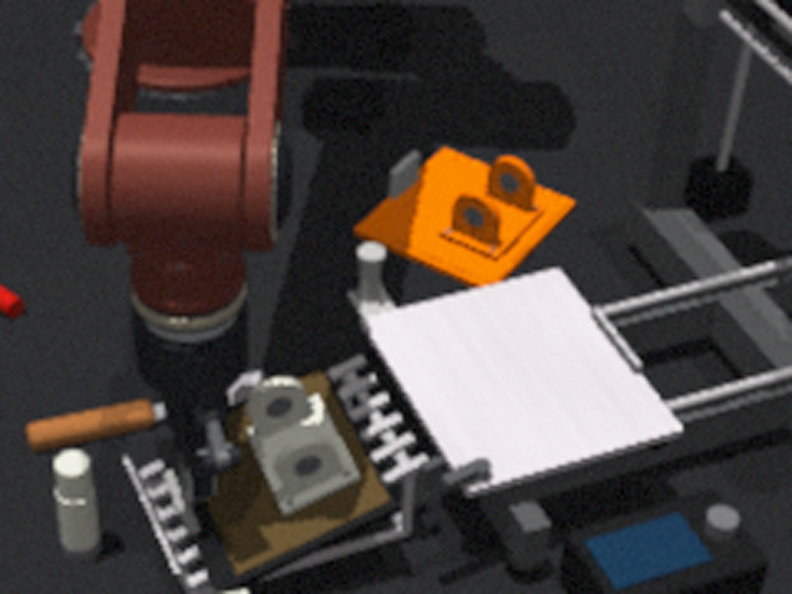

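View pics/w11.png

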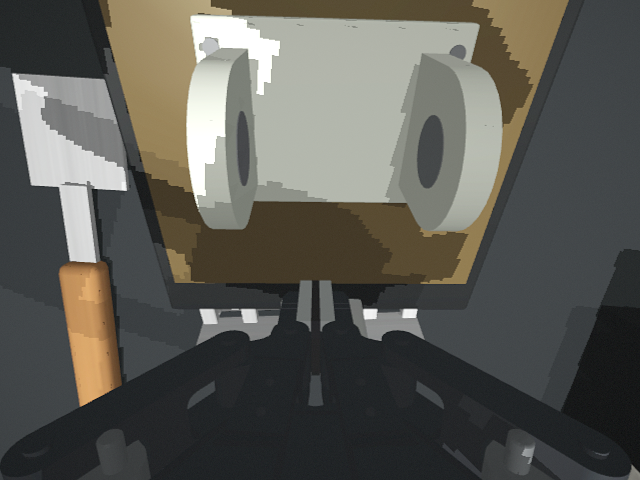

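Emit:
{"method": "jog_arm", "body": {"steps": [{"dx": 0.02, "dy": -0.1, "dz": -0.04, "twist": 0}, {"dx": 0.03, "dy": -0.17, "dz": -0.06, "twist": 0}, {"dx": 0.04, "dy": -0.22, "dz": -0.08, "twist": 0}, {"dx": 0.04, "dy": -0.22, "dz": -0.08, "twist": 0}]}}

```text
t: 9.98
tool_pos: [0.6737, -0.1145, 0.0439]
tool_rot: [2.045, 2.373, 0.024]
contact_force: [-0.3, -0.2, 0.9]
opening: -0.0001
```

Emit:
{"method": "jog_arm", "body": {"steps": [{"dx": 0.01, "dy": -0.04, "dz": -0.01, "twist": 0}, {"dx": 0.01, "dy": -0.08, "dz": -0.02, "twist": 0}, {"dx": 0.01, "dy": -0.08, "dz": -0.02, "twist": 0}]}}

```text
t: 10.35
tool_pos: [0.6742, -0.1188, 0.0425]
tool_rot: [2.045, 2.374, 0.025]
contact_force: [-0.5, 4.4, 0.2]
opening: -0.0002
```

Run:
```python
from h import *
snap('scene','s9'); st();snap('side','s10')
crop('s9',240,230,400,350,5,'c15');crop('s10',260,140,460,290,4,'c16')
```

```text
t 10.4 pos [ 0.6742 -0.1187  0.0425] rot [2.045 2.374 0.024] F [-1.1  3.9  1.6] op -0.0001
```

View pics/c15.png

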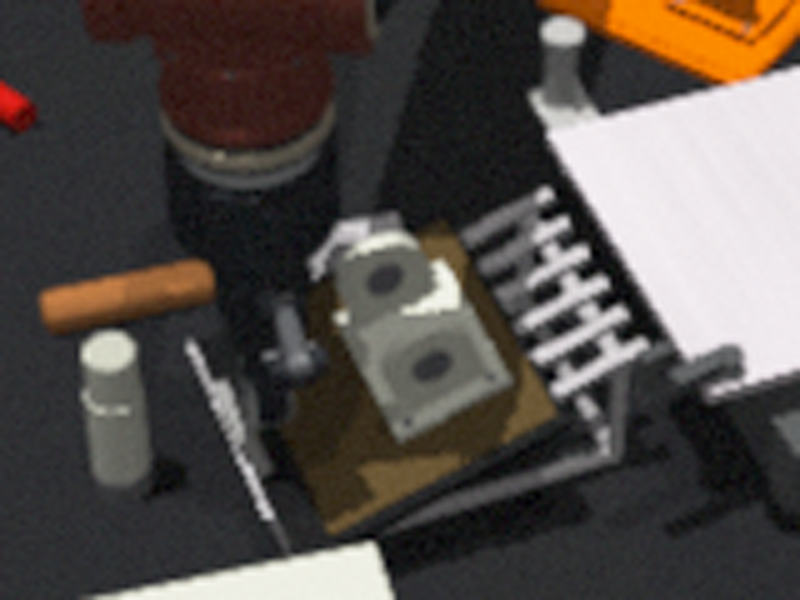

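View pics/c16.png

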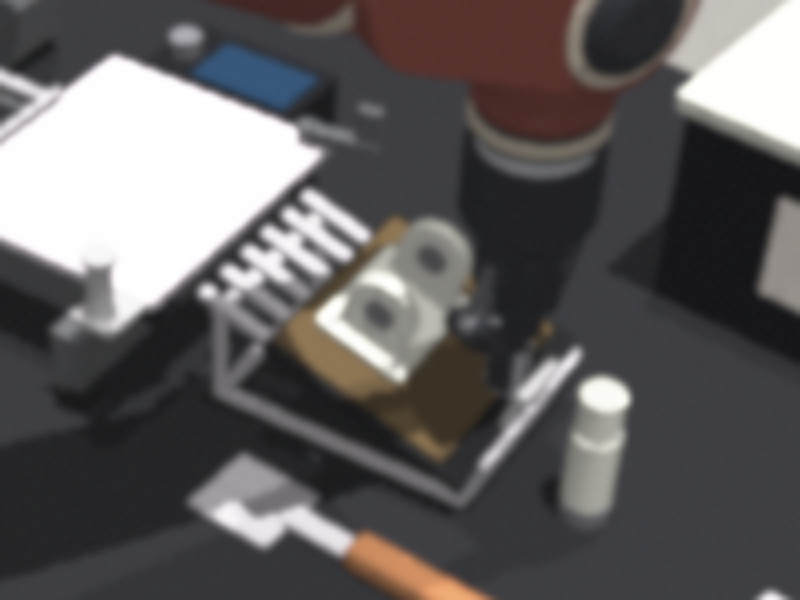

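Emit:
{"method": "jog_arm", "body": {"steps": [{"dx": 0.01, "dy": -0.05, "dz": 0, "twist": 0}, {"dx": 0.01, "dy": -0.05, "dz": 0, "twist": 0}]}}

```text
t: 10.7
tool_pos: [0.6742, -0.119, 0.0425]
tool_rot: [2.048, 2.378, 0.028]
contact_force: [-2.2, 10.9, 3.6]
opening: -0.0003
```

Emit:
{"method": "jog_arm", "body": {"steps": [{"dx": -0.01, "dy": 0.08, "dz": 0.1, "twist": 0}, {"dx": -0.01, "dy": 0.08, "dz": 0.9, "twist": 0}, {"dx": -0.01, "dy": 0.05, "dz": 1.8, "twist": 0}, {"dx": -0.2, "dy": -0.3, "dz": 2.8, "twist": 0}, {"dx": -0.2, "dy": -0.9, "dz": 3.5, "twist": 0}]}}

```text
t: 11.32
tool_pos: [0.6625, -0.1736, 0.2564]
tool_rot: [2.043, 2.376, 0.028]
contact_force: [1.4, 0.1, -0.6]
opening: -0.0003
```

Run:
```python
from h import *
snap('wrist','w12'); st();snap('side','s11')
crop('s11',260,140,460,290,4,'c17')
```

```text
t 11.38 pos [ 0.6645 -0.1798  0.2639] rot [2.041 2.362 0.029] F [ 0.3 -3.1  4.5] op 0.0001
```

View pics/w12.png

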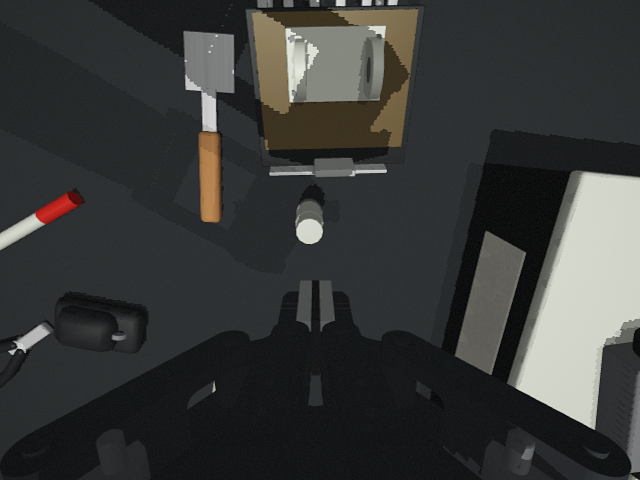

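View pics/c17.png

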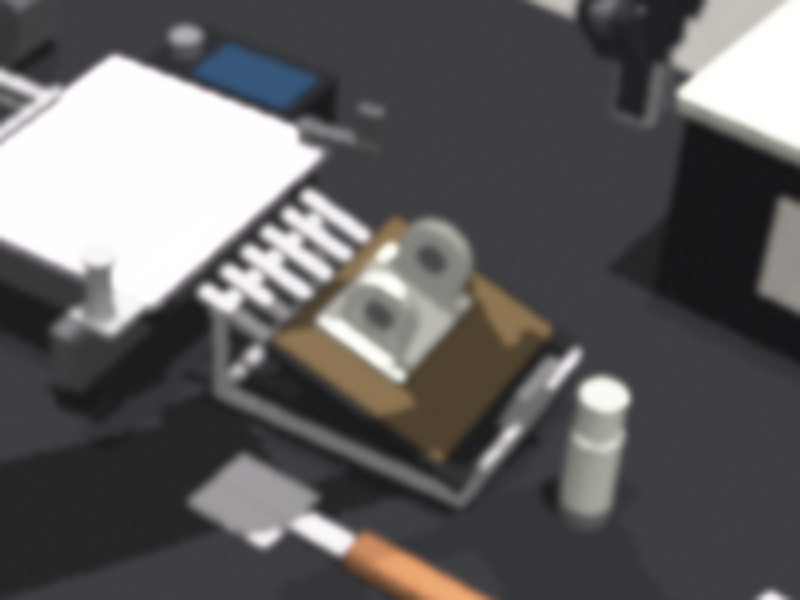

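Run:
```python
from h import *
d=load('w12'); C=cloud(d)
M=np.array([.6446,.0612]); n=np.array([.988,.153]); f=np.array([.153,-.988])
m=np.zeros(C.shape[:2],bool); m[112:148,270:400]=1; m[20:148,262:282]=1; m[40:148,395:405]=1
P=C[m]; P=P[np.isfinite(P).all(1)]
A=np.c_[P[:,:2],np.ones(len(P))]; c,*_=np.linalg.lstsq(A,P[:,2],rcond=None); r=P[:,2]-A@c; k=abs(r)<.003; c,*_=np.linalg.lstsq(A[k],P[k,2],rcond=None)
nn=np.array([-c[0],-c[1],1]);nn/=np.linalg.norm(nn)
print('tilt',np.degrees(np.arccos(nn[2])),'n·tilt',nn[:2]@n,nn[:2]@f,k.mean())
for nm,u,v in [('FL',264,162),('FR',401,159),('stopL',270,173),('stopR',386,171)]:
    p=pt(d,u,v); q=(p[:2]-M); print(nm,np.round(p,4),np.round([q@n,q@f],4))
# height above deck plane: deck through f_S=.189 z=.02
q=P[k]; ff=(q[:,:2]-M)@f; print('perp height of top over deck',np.median((q[:,2]-.02)*np.cos(.314)-(.189-ff)*np.sin(.314)))
# bars beyond plate & stop
```

```text
tilt 17.72416648953415 n·tilt 0.008718368419103013 0.30424191189412925 0.8644265697976129
FL [ 0.6065 -0.1389  0.0281] [-0.0682  0.1918]
FR [ 0.7477 -0.1145  0.0285] [0.0749 0.1894]
stopL [ 0.6152 -0.1476  0.041 ] [-0.061   0.2018]
stopR [ 0.7322 -0.1283  0.0388] [0.0576 0.2006]
perp height of top over deck 0.009296140198441143
```

Emit:
{"method": "jog_arm", "body": {"steps": [{"dx": -0.55, "dy": 0.75, "dz": -0.2, "twist": 0}, {"dx": -1.1, "dy": 1.5, "dz": -0.4, "twist": 0}, {"dx": -1.65, "dy": 2.3, "dz": -0.6, "twist": 0}, {"dx": -2.21, "dy": 3.1, "dz": -0.8, "twist": 0}, {"dx": -2.21, "dy": 3.1, "dz": -1.2, "twist": 0}]}}

```text
t: 12.05
tool_pos: [0.5307, 0.0104, 0.1894]
tool_rot: [2.037, 2.365, 0.033]
contact_force: [-0.1, -1.2, 0.1]
opening: 0.0003
```

Run:
```python
from h import *
snap('wrist','w13'); st()
```

```text
t 12.1 pos [0.5292 0.0095 0.185 ] rot [2.042 2.368 0.026] F [-0.9  0.1 -2.9] op -0.0002
```

View pics/w13.png

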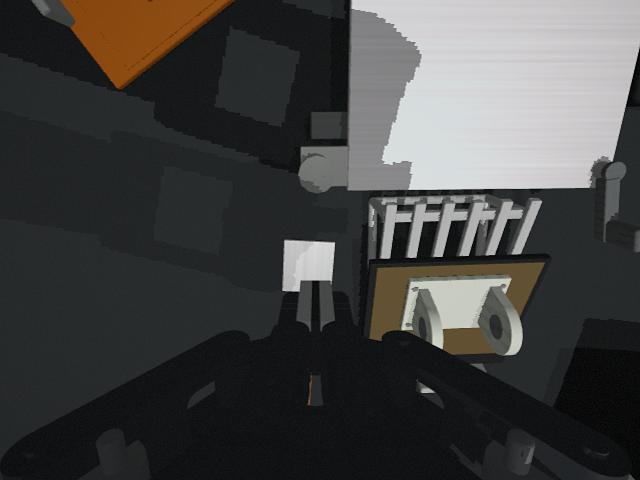

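Emit:
{"method": "jog_arm", "body": {"steps": [{"dx": 0.06, "dy": 0, "dz": -0.8, "twist": 0}, {"dx": 0.06, "dy": 0, "dz": -1.3, "twist": 0}, {"dx": 0.06, "dy": 0, "dz": -1.3, "twist": 0}, {"dx": 0.0, "dy": 0.45, "dz": -1.3, "twist": 0}, {"dx": -0.08, "dy": 0.95, "dz": -1.3, "twist": 0}]}}

```text
t: 12.72
tool_pos: [0.5258, 0.0655, 0.1089]
tool_rot: [2.041, 2.363, 0.026]
contact_force: [2.2, -3.3, -3.1]
opening: -0.0001
```

Run:
```python
from h import *
st()
```

```text
t 12.72 pos [0.5258 0.0655 0.1089] rot [2.041 2.363 0.026] F [ 2.2 -3.3 -3.1] op -0.0001
```

Emit:
{"method": "jog_arm", "body": {"steps": [{"dx": -0.08, "dy": 0.5, "dz": 0, "twist": 0}, {"dx": -0.16, "dy": 1.0, "dz": 0, "twist": 0}, {"dx": -0.23, "dy": 1.45, "dz": 0, "twist": 0}, {"dx": -0.27, "dy": 1.7, "dz": 0, "twist": 0}, {"dx": -0.27, "dy": 1.71, "dz": 0, "twist": 0}]}}

```text
t: 13.35
tool_pos: [0.511, 0.1659, 0.1108]
tool_rot: [2.035, 2.36, 0.021]
contact_force: [-1.1, -10.5, 2.5]
opening: 0.0002
```

Emit:
{"method": "jog_arm", "body": {"steps": [{"dx": -0.01, "dy": 0.08, "dz": 0, "twist": 0}, {"dx": -0.01, "dy": 0.08, "dz": 0, "twist": 0}]}}

```text
t: 13.6
tool_pos: [0.511, 0.1659, 0.1111]
tool_rot: [2.031, 2.354, 0.008]
contact_force: [0.4, -15.9, -1.2]
opening: -0.0002
```

Emit:
{"method": "jog_arm", "body": {"steps": [{"dx": 0.02, "dy": -0.2, "dz": 0, "twist": 0}, {"dx": 0.05, "dy": -0.4, "dz": 0.2, "twist": 0}, {"dx": 0.3, "dy": -0.8, "dz": 1.0, "twist": 0}, {"dx": 0.8, "dy": -1.2, "dz": 2.0, "twist": 0}, {"dx": 1.4, "dy": -1.6, "dz": 2.7, "twist": 0}]}}

```text
t: 14.22
tool_pos: [0.5925, 0.0716, 0.2731]
tool_rot: [2.028, 2.353, 0.014]
contact_force: [1.5, 0.1, 0.1]
opening: -0.0002
```

Emit:
{"method": "jog_arm", "body": {"steps": [{"dx": 0.3, "dy": -0.2, "dz": 0.5, "twist": 0}, {"dx": 0.3, "dy": -0.2, "dz": 0.5, "twist": 0}]}}

```text
t: 14.48
tool_pos: [0.6133, 0.0583, 0.3093]
tool_rot: [2.026, 2.345, 0.023]
contact_force: [-0.1, -0.2, -0.8]
opening: -0.0002
```

Run:
```python
from h import *
snap('wrist','w14'); snap('scene','s12'); snap('side','s13');st()
```

```text
t 14.62 pos [0.6098 0.0598 0.3025] rot [2.029 2.354 0.013] F [ 0.   0.5 -0.8] op 0.0006
```

View pics/w14.png

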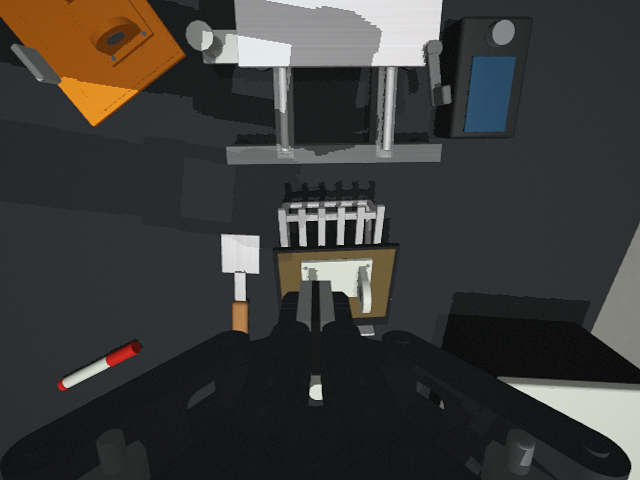

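View pics/s12.png

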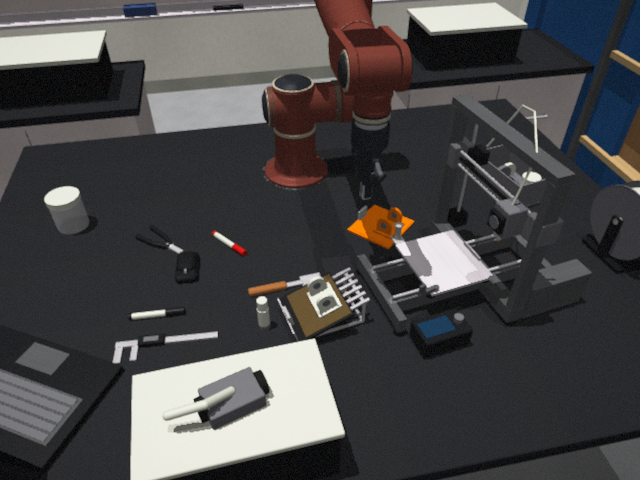

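View pics/s13.png

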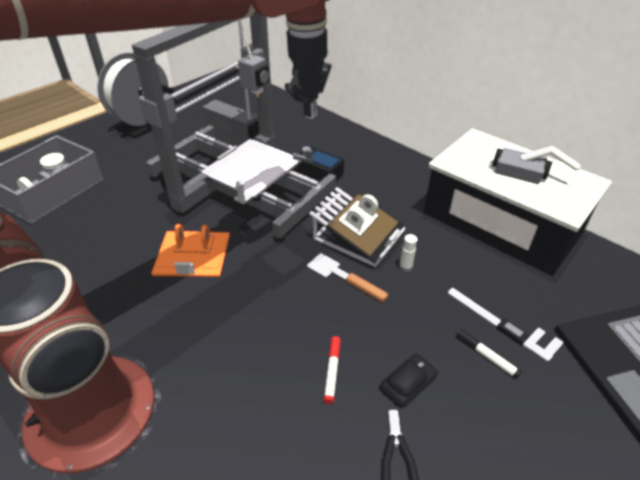

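Run:
```python
from h import *
d=load('w14')
n=np.array([.988,.153]); f=np.array([.153,-.988])
h=pt(d,199,36,.129); p=pt(d,434.5,46,.103)[:2]; t=pt(d,441.5,96,.127)[:2]
print('handle',h,pt(d,199,36)); q=t-p; print(np.linalg.norm(q),np.arctan2(q@f,-(q@n)))
s=load('s12'); print('scene handle',pt(s,399,224),pt(s,399.1,223.9,.129))
w2=load('w12')
for a,b,nm in (('scene0','s12','scene'),('side0','s13','side')):
    A=load(a)['frame'].astype(int);B=load(b)['frame'].astype(int); D=np.abs(A-B).sum(-1)>60
    for k,(u0,v0,u1,v1) in {'scene':{'pliers':(130,222,185,256),'mouse':(172,248,205,284),'cal':(108,328,222,365),'m1':(205,225,250,260),'m2':(128,303,190,322),'glue':(250,290,274,330),'scr':(244,272,290,300)},'side':{'scr':(330,255,395,305),'glue':(398,230,418,275)}}[nm].items(): print(nm,k,D[v0:v1,u0:u1].mean().round(3))
```

```text
handle [0.50560468 0.18618377 0.129     ] [0.50534128 0.18633879 0.12806226]
0.043525584113314815 1.609325581377592
scene handle [0.50242503 0.19068912 0.12479496] [0.50703912 0.18901894 0.129     ]
scene pliers 0.0
scene mouse 0.0
scene cal 0.0
scene m1 0.0
scene m2 0.0
scene glue 0.0
scene scr 0.01
side scr 0.084
side glue 0.007
```

```bash
python3 -c "
from station import ctrl
print(ctrl.finish_job())"
```

```text
the job is handed in; nothing more can be done
None
```

I did all four steps in order and handed the job in at about 14.6 s; the hand-in gives no verdict. I drew the bed forward by its handle, swung the clip open, slid the plate by its grip down onto the rack against the stop, and pushed the empty bed home.

What my last checks showed:

| Check | Measured |
|---|---|
| Bed forward | handle travelled 131 mm, and pushing on gave about 17–20 N |
| Clip | about 1.61 rad open |
| Plate tilt | 17.7° against the rack's 18° |
| Plate on the rack | front edge at the stop (an extra push met 11 N and moved it 0.3 mm), square to within about 1°, 5 mm off centre |
| Bed home | handle within about 2 mm of its starting place, with about 16 N at the stop |

- **Plate height:** its top face measured 9.3 mm above the rack's plane where 8 mm was expected. That is within the camera's 2 mm calibration.
- **Other things on the bench:** nothing moved in the before-and-after scene pictures. The side view showed changed pixels around the scraper, which I put down to shadows.
- **Print:** I saw no contact with it in any picture. Nothing measured contact on the print directly.

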